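# Zero the butcher's counter scale with the stylus

### The arm

A 6-joint arm with a two-finger parallel gripper is mounted at the origin on the work surface. World frame = base frame: x ahead of the robot, y to its left, z up, the work surface at z = 0. Lengths are in m, angles in degrees, forces in N, time in s.
With the tool pointing down it reaches from about 0.35 to 0.95 m from the base axis. Payload 17.4 kg.
Tool frame: the origin (TCP) lies at the very end of the fingers, on their centre line; the grasp point (between the pads) lies 19 mm behind it (env.tcp_to_grasp is the distance from the TCP to the grasp point, in m); y points along the fingers, z is the direction in which the jaws open and shut, and the axes are right-handed (so a half turn about y gives the same grasp; the last joint's range is limited). The gripper opens to 93 mm and grips with 3 to 60 N. Pads are 15 mm wide; open, the fingers measure 128 mm over their backs; the gripper's body (75 mm by 188 mm) begins 65 mm behind the grasp point.
Start: joints at [-69.488, 6.646, 82.598, -0, 90.757, -2.166], TCP at [0.26, -0.623, 0.219] pointing down, gripper open.
Joint ranges: [-162.19, 162.19], [-47.58, 125.68], [4.15, 143.07], [-65.23, 245.23], [0.69, 171.88], [-170.13, 170.13]. Speed limits (degrees/s): [108.29, 108.29, 127.2, 180, 180, 180].

### API

Orientations are given as a 3x3 rotation matrix whose columns are the frame's x, y, z axes.
In Python, from cell import env gives the robot as it stands. The module is installed in compiled form; this text tells all that it offers.
- The arm moves only by the shell command python3 -m handwheel 'ROWS'. ROWS is JSON, one flat list of numbers, 5 for each row, row after row: the shift along the world's x, y, z in mm, then the turn about the world's z in degrees, then the finger opening in mm, from 0 to 93. In form: [x, y, z, spin, fingers, x, y, z, spin, fingers, ...]. A call has 1 to 5 rows; each row is the pose to reach, as a shift and turn from the pose commanded when the call began; what a row does not reach only later rows make up. A row lasts 1/12 s, in which the tool goes at most 41.7 mm and 7.16 degrees, less where a joint would pass 70% of its speed; a pose out of reach is approached as far as the arm can. A call with a gripper value outside its range is refused whole. The fingers move at their own pace and stop on an object; the grip force is fixed at half the most. Time passes only in rows, so rows that repeat a pose let the fingers close. It gives the time, the measured TCP pose, the force and the opening at its end, in the units of the state.
- env.observe(): the state, without advancing time (a new reading comes with each control period).
- env.camera(name): name is "scene" or "top" or "wrist"; returns a dict with "image" (480x640x3 uint8, red, green, blue), "mtx" (3x3 intrinsics, pixels), "world_from_camera" (4x4, takes a point from camera to world coordinates); the wrist camera has in their place "T_tool_cam" (4x4, takes a point from camera to tool coordinates, whose origin is the TCP and whose axes are the tool frame's). Camera axes: x right, y down, z forward; pixel columns grow to the right and rows downward; lengths in m; the calibration is good to about 2 mm. A picture is of the moment at which its call begins: read the wrist's pose just before it. There is no depth.
- env.job_done(): hands the job in, once; it reports no verdict.
The state is a dict: "time": time; "qpos": joint angles; "joint_velocities": joint speeds; "joint_efforts": joint torques, N m; "eef_pos": TCP position; "tool_rot": TCP orientation; "wrist_force": force on the tool from outside, world axes, zero at the start; "moment": the same for the moment, N m; "width": finger opening in m.
Only numpy, scipy, OpenCV 4.12 (cv2) and the standard library are available. Lean on these libraries where they do the work, as an engineer would, in place of code of your own. Each camera call takes 0.05 s, during which the arm holds its last target. There are 200 camera calls.

### The job

Take the orange-handled stylus from its steel stand and, with its tip, push the recessed green zero button of the scale fully down for about half a second; do not press the red button, and do not touch the buttons with the gripper. Then hang the stylus back upright in its stand, with its guard resting on the stand, and let go.

Things in the scene. Friction and masses are not known exactly. Their poses are not given: they have to be found in the camera images.
- stylus_handle (a point): Loose stylus, 50 to 100 g, 131 mm long, z up along it. Point: middle of the orange round handle (22 mm diameter, 70 mm long). Below: black disc guard (46 mm diameter, 6 mm thick, underside 41 mm below the point), then an 8 mm steel shaft whose black rubber tip ends 96 mm below the point. Starts hanging upright in the stand by its guard.
- stand_hole (a point): Fixed bent-steel stand, 100 x 100 x 75 mm high, z up. Point: centre of the 32 mm round hole in its top plate (6 mm thick), at the upper face. The stylus shaft goes through the hole and its guard rests on the upper face; the tip then hangs 20 mm above the table.
- zero_top (a point): Green button on the low front deck (46 mm high) of a fixed white scale, 290 x 250 mm. Point: centre of its flat cap's top (27 mm diameter), 7 mm below the rim of a black ring (42 mm outside, 29 mm inside). Moves straight down 6 mm on a spring (1 N to start, 4 N fully down), then back up. Steel pan (top 104 mm high) starts 60 mm behind. Green and red swap places by chance.
- power_top (a point): Red power button of the same scale, same shape and size as the green one, 90 mm beside it. Point: centre of its red cap's top. Not to be pressed.
There are look-alikes about, which are no part of the job. Several things look just like the part that bears stand_hole: the one meant starts farthest to the robot's left.

How it is judged:
By the outcome, as a careful person would: the job done as asked, in the order asked, and still so for the second after the job is handed in, with the robot touching nothing.
It also fails if it takes over 61 s, if anything falls off the work surface, if the arm or the gripper's body presses on something with over 40 N, if the wrist force passes 120 N, or if a joint passes its speed limit or range.

## Working session

There is one attempt and no reset: what is moved stays moved. The work goes in short steps, Python scripts to look and compute and a shell command to move; the robot and the scene stay as the last step left them, time stands still between calls to the robot, and variables do not carry over. Pictures are saved under pics/ and viewed, on a budget of 10 in all, crops included, one or two more only if the job needs it, and the job is handed in when it is done.

```bash
mkdir -p pics
cat > h.py <<'E'
import numpy as np, cv2
from cell import env
def save(name,fn):
    s=env.observe(); c=env.camera(name); cv2.imwrite('pics/'+fn,c['image'][:,:,::-1])
    if name=='wrist':
        T=np.eye(4); T[:3,:3]=s['tool_rot']; T[:3,3]=s['eef_pos']; W=T@c['T_tool_cam']
    else: W=np.array(c['world_from_camera'])
    np.savez('pics/'+fn+'.npz',K=c['mtx'],W=W)
    return c
def ray(fn,u,v,z):
    d=np.load('pics/'+fn+'.npz'); r=d['W'][:3,:3]@np.linalg.inv(d['K'])@[u,v,1]; o=d['W'][:3,3]
    return o+r*(z-o[2])/r[2]
def proj(fn,p):
    d=np.load('pics/'+fn+'.npz'); q=d['K']@(np.linalg.inv(d['W'])@np.append(p,1))[:3]; return q[:2]/q[2]
E
python3 - <<'E'
from h import *
save('top','t1.png');save('scene','s1.png')
s=env.observe();print(s['time'],s['eef_pos'],np.round(s['tool_rot'],3),s['width'],env.tcp_to_grasp)
print(np.load('pics/t1.png.npz')['W'])
E
```

```text
0.1 [ 0.26017121 -0.62264343  0.21797298] [[-0.923 -0.     0.386]
 [-0.386  0.001 -0.923]
 [-0.    -1.    -0.001]] 0.09289806782121039 0.0188
[[-0.01258258 -0.99881196  0.04707814  0.43726447]
 [-0.99963331  0.01143601 -0.02454518 -0.01189158]
 [ 0.02397763 -0.04736972 -0.9985896   0.93606145]
 [ 0.          0.          0.          1.        ]]
```

View pics/t1.png

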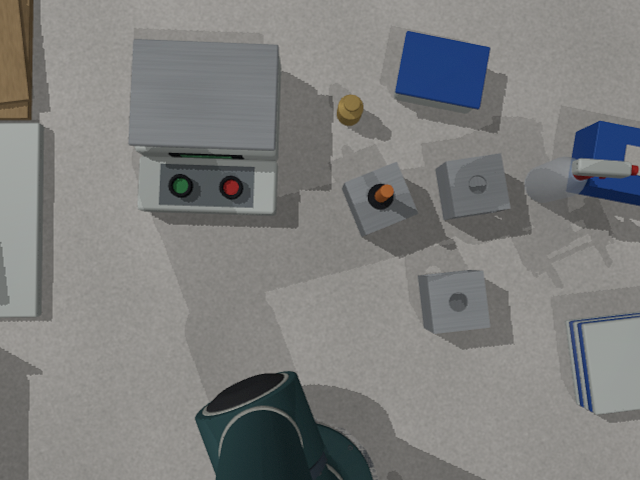

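View pics/s1.png

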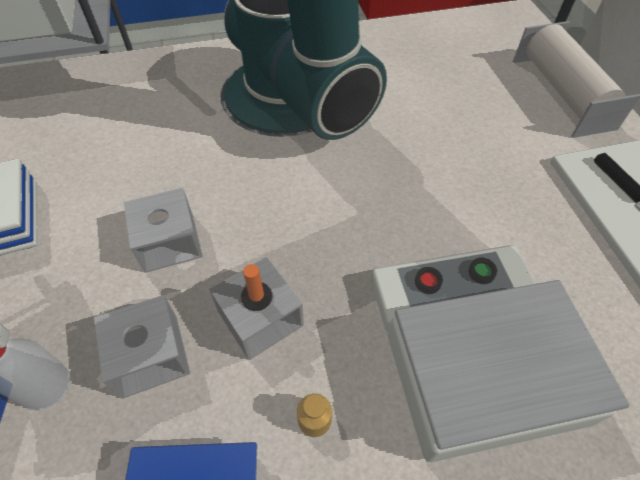

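The top view shows the stylus's guard at about (380,197) on the leftmost of the three stands. The green button is at (181,186) and the red at (232,187). In the scene view the guard is at (257,296), green at (483,269) and red at (428,280).

Run:
```python
from h import *
for n,t,s,z in [('guard',(380,197),(257,296),.081),('htop',(388,189),(251.5,268),.151),('green',(181,186),(483,269),.05),('red',(232,187),(428,280),.05)]:
    print(n,ray('t1.png',*t,z).round(4),ray('s1.png',*s,z).round(4))
print('stand corners',[ray('t1.png',*p,.075).round(3)[:2] for p in [(344,185),(399,163),(416,212),(362,235)]])
print('pan/deck',[ray('t1.png',*p,.104).round(3)[:2] for p in [(130,145),(275,150)]])
```

```text
guard [ 0.5469 -0.144   0.081 ] [ 0.5506 -0.1427  0.081 ]
htop [ 0.5507 -0.1463  0.151 ] [ 0.5458 -0.142   0.151 ]
green [0.5742 0.2101 0.05  ] [0.5699 0.2151 0.05  ]
red [0.5715 0.1187 0.05  ] [0.5683 0.1221 0.05  ]
stand corners [array([ 0.57 , -0.082]), array([ 0.608, -0.18 ]), array([ 0.52 , -0.208]), array([ 0.481, -0.112])]
pan/deck [array([0.636, 0.282]), array([0.626, 0.038])]
```

```bash
python3 -m handwheel '[20,34,6,0,93, 40,68,12,0,93, 60,102,12,0,93, 80,136,12,0,93, 100,168,12,0,93]'; python3 -m handwheel '[20,34,0,0,93, 40,68,0,0,93, 60,102,0,0,93, 80,136,0,0,93, 100,168,0,0,93]'; python3 -m handwheel '[20,34,0,0,93, 40,68,0,0,93, 60,102,0,0,93, 80,133,0,0,93, 88,143,0,0,93]'; python3 -m handwheel '[0,0,0,0,93,0,0,0,0,93]'
python3 - <<'E'
from h import *
save('wrist','w1.png')
for p in [(.5485,-.1435,.151),(.5485,-.1435,.081)]: print(proj('w1.png',p).round(1))
E
```

```text
time: 0.52
eef_pos: [0.3607, -0.453, 0.2305]
tool_rot: [[-0.923, -0.0, 0.385], [-0.385, 0.0, -0.923], [-0.0, -1.0, -0.0]]
wrist_force: [0.7, 0.2, -0.1]
width: 0.0933
time: 0.93
eef_pos: [0.4607, -0.2848, 0.2306]
tool_rot: [[-0.923, 0.0, 0.385], [-0.385, 0.0, -0.923], [-0.0, -1.0, -0.0]]
wrist_force: [0.8, -0.7, -0.2]
width: 0.0929
time: 1.35
eef_pos: [0.5497, -0.1401, 0.2303]
tool_rot: [[-0.922, -0.0, 0.388], [-0.388, 0.001, -0.922], [-0.0, -1.0, -0.001]]
wrist_force: [-0.3, -0.9, 0.5]
width: 0.0931
time: 1.52
eef_pos: [0.5482, -0.1437, 0.2302]
tool_rot: [[-0.922, -0.001, 0.387], [-0.387, -0.0, -0.922], [0.001, -1.0, -0.0]]
wrist_force: [0.3, 0.6, 0.4]
width: 0.0933
[321.8 244.4]
[321.9 221.3]
```

View pics/w1.png

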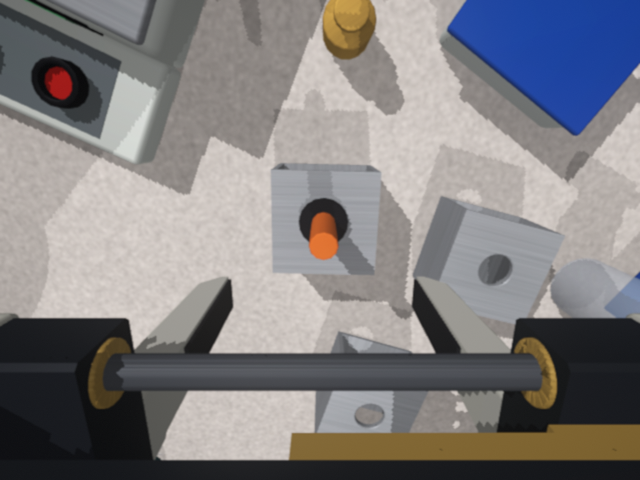

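The wrist view has the handle top at (323,245) and the guard at (324,221). Both are within 2 px of where my estimate predicts, so I'll descend and grasp.

```bash
python3 -m handwheel '[0,0,-30,0,93, 0,0,-60,0,93, 0,0,-90,0,93, 0,0,-115,0,93, 0,0,-128,0,93]';python3 -m handwheel '[0,0,0,0,93, 0,0,0,0,10, 0,0,0,0,10, 0,0,0,0,10, 0,0,0,0,10]'; python3 -m handwheel '[0,0,0,0,10, 0,0,0,0,10, 0,0,0,0,10, 0,0,0,0,10, 0,0,0,0,10]'
```

```text
time: 1.98
eef_pos: [0.5464, -0.145, 0.0994]
tool_rot: [[-0.923, -0.003, 0.384], [-0.384, 0.001, -0.923], [0.003, -1.0, -0.002]]
wrist_force: [0.1, 1.0, -0.3]
width: 0.093
time: 2.4
eef_pos: [0.5488, -0.1441, 0.1042]
tool_rot: [[-0.923, 0.002, 0.385], [-0.385, -0.001, -0.923], [-0.002, -1.0, 0.001]]
wrist_force: [0.2, 0.7, 0.3]
width: 0.0706
time: 2.82
eef_pos: [0.5482, -0.1438, 0.1027]
tool_rot: [[-0.923, -0.0, 0.386], [-0.386, -0.0, -0.923], [0.0, -1.0, -0.0]]
wrist_force: [0.0, 0.8, 0.5]
width: 0.0373
```

```bash
python3 -m handwheel '[0,0,0,0,10, 0,0,0,0,10, 0,0,0,0,10, 0,0,0,0,10, 0,0,0,0,10]'; python3 -m handwheel '[0,0,0,0,10, 0,0,5,0,10, 0,0,15,0,10, 0,0,30,0,10, 0,0,45,0,10]';python3 -m handwheel '[0,0,20,0,10, 0,0,40,0,10, 0,0,55,0,10, 0,0,60,0,10, 0,0,60,0,10]'
python3 - <<'E'
from h import *
save('scene','s2.png');save('wrist','w2.png');s=env.observe();print(s['eef_pos'],s['width'])
g=s['eef_pos']
tip=g+[0,0,-.077+0.0-.0]  # nominal
b=g[2]-.1025
for z in (.151+b,.081+b,.020+b): print(proj('s2.png',[.5483,-.1437,z]).round(1))
i=cv2.imread('pics/s2.png')[130:370,140:380]; j=cv2.imread('pics/w2.png')
cv2.imwrite('pics/c2.png',np.hstack([cv2.resize(i,None,fx=2,fy=2),cv2.resize(j[100:400,200:440],(320,480)[::1]) ]))
E
```

```text
time: 3.23
eef_pos: [0.5482, -0.1438, 0.1026]
tool_rot: [[-0.923, -0.0, 0.386], [-0.386, 0.0, -0.923], [0.0, -1.0, -0.0]]
wrist_force: [-0.1, 0.5, -0.2]
width: 0.0216
time: 3.65
eef_pos: [0.5482, -0.1438, 0.1489]
tool_rot: [[-0.923, -0.0, 0.386], [-0.386, 0.0, -0.923], [0.0, -1.0, -0.0]]
wrist_force: [-0.2, 0.4, -0.7]
width: 0.0216
time: 4.07
eef_pos: [0.5487, -0.144, 0.2093]
tool_rot: [[-0.923, 0.002, 0.386], [-0.386, -0.001, -0.923], [-0.002, -1.0, 0.001]]
wrist_force: [0.2, 0.7, -0.7]
width: 0.0216
[ 0.54803151 -0.14380318  0.20683456] 0.021595265884008195
[240.2 223.1]
[247.5 255.9]
[252.8 279.8]
```

View pics/c2.png

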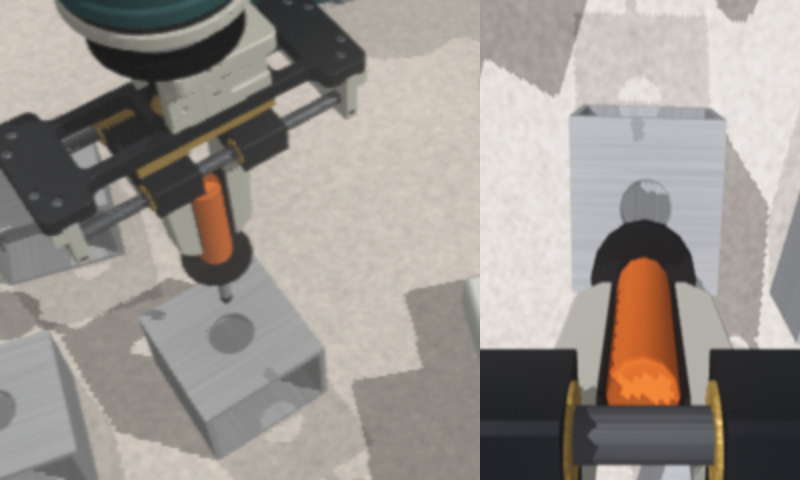

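The stylus is lifted and upright. Its tip is at about (254,279) in the scene picture, and I predicted (253,280). The stand hole is free below it. Next I'll carry it towards green and stop short for a close look.

```bash
python3 -m handwheel '[0,12,0,0,10, -1,35,0,0,10, -2,60,0,0,10, -3,85,0,0,10, -4,110,0,0,10]'; python3 -m handwheel '[-1,25,0,0,10, -2,50,0,0,10, -3,75,0,0,10, -4,100,0,0,10, -5,125,0,0,10]';  python3 -m handwheel '[-1,25,0,0,10, -2,50,0,0,10, -3,75,0,0,10, -4,95,0,0,10, -4,106,0,0,10]' ; python3 -m handwheel '[0,0,0,0,10, 0,0,0,0,10, 0,0,0,0,10]'
python3 - <<'E'
from h import *
save('wrist','w3.png');save('top','t3.png')
print(proj('w3.png',[.572,.2126,.05]),proj('w3.png',[.57,.1204,.05]))
a=cv2.imread('pics/w3.png');b=cv2.imread('pics/t3.png')
cv2.imwrite('pics/c3.png',np.hstack([cv2.resize(a[:360],(533,300)),cv2.resize(b[150:240,340:430-10],(267,300))]))
E
```

```text
time: 4.58
eef_pos: [0.5436, -0.0321, 0.2065]
tool_rot: [[-0.923, -0.002, 0.385], [-0.385, 0.0, -0.923], [0.001, -1.0, -0.001]]
wrist_force: [0.1, -0.2, -0.4]
width: 0.0218
time: 5.0
eef_pos: [0.5384, 0.093, 0.2065]
tool_rot: [[-0.923, -0.001, 0.386], [-0.386, -0.0, -0.923], [0.001, -1.0, -0.001]]
wrist_force: [-0.2, -0.3, -0.9]
width: 0.0216
time: 5.42
eef_pos: [0.5342, 0.1996, 0.2065]
tool_rot: [[-0.922, -0.002, 0.387], [-0.387, -0.0, -0.922], [0.002, -1.0, -0.001]]
wrist_force: [0.2, 0.0, -0.8]
width: 0.022
time: 5.67
eef_pos: [0.5351, 0.1965, 0.2073]
tool_rot: [[-0.923, -0.0, 0.385], [-0.385, -0.0, -0.923], [0.001, -1.0, 0.0]]
wrist_force: [-0.2, 0.2, -1.0]
width: 0.0214
[321.19404592 176.69974393] [410.85494377 216.82186507]
```

View pics/c3.png

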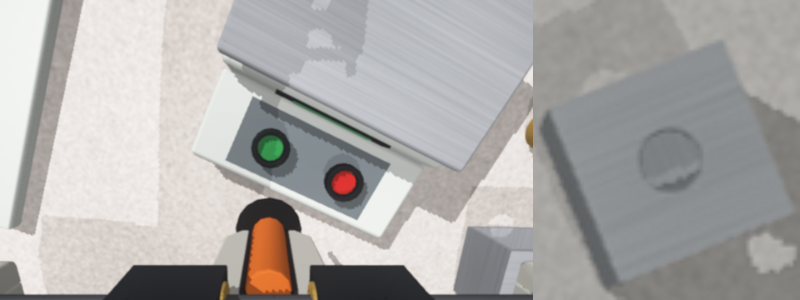

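The green ring's centre in the wrist picture is at (325,177), about 4 px right of my prediction, which puts green at about (0.573, 0.210). Red is clear at (413,218). The top crop shows the empty stand hole at (381,198).

```bash
python3 -m handwheel '[12,4,0,0,10, 26,9,0,0,10, 38,13,0,0,10, 38,13,-10,0,10, 38,13,-25,0,10]'; python3 -m handwheel '[0,0,-12,0,10, 0,0,-24,0,10, 0,0,-32,0,10, 0,0,-37,0,10, 0,0,-37,0,10]'
python3 - <<'E'
from h import *
save('scene','s4.png');save('wrist','w4.png');s=env.observe();p=s['eef_pos'];print(p,s['wrist_force'])
i=cv2.imread('pics/s4.png')[180:320,370:560]; cv2.imwrite('pics/c4.png',cv2.resize(i,None,fx=4,fy=4,interpolation=2))
print(proj('s4.png',[.573,.21,p[2]-.0825]),proj('s4.png',[.573,.21,.049]))
print(ray('t3.png',381.3,198,.075))
E
```

```text
time: 6.18
eef_pos: [0.5738, 0.2096, 0.1827]
tool_rot: [[-0.923, 0.001, 0.385], [-0.385, 0.0, -0.923], [-0.002, -1.0, 0.0]]
wrist_force: [-0.3, 0.5, -1.4]
width: 0.0215
time: 6.6
eef_pos: [0.5726, 0.21, 0.1442]
tool_rot: [[-0.923, -0.002, 0.386], [-0.386, -0.0, -0.923], [0.002, -1.0, -0.0]]
wrist_force: [0.3, -0.0, -1.4]
width: 0.0216
[0.5732516  0.21021852 0.14599549] [-0.55154144  0.02095632 -0.57458076]
[483.29785906 266.81702577] [480.7104991  271.59286244]
[ 0.54586428 -0.14714936  0.075     ]
```

View pics/c4.png

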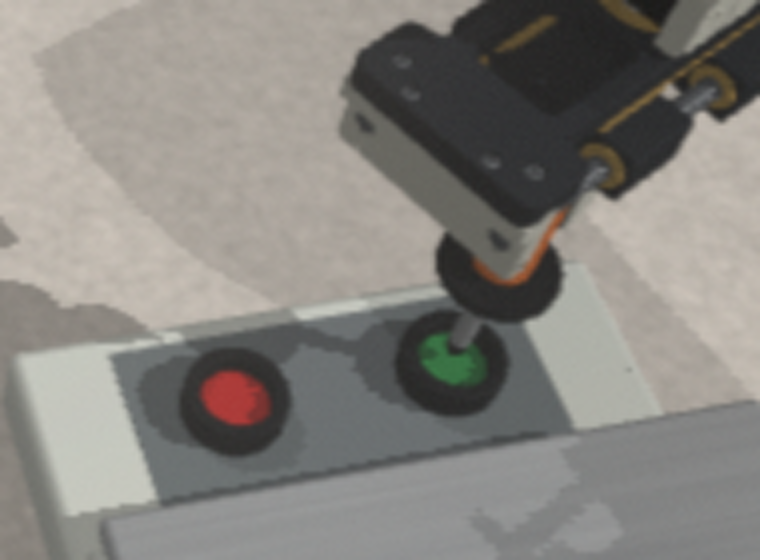

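The tip is at crop (458,347), just above the green cap and inside its ring, 1 px from the prediction. I'll press slowly and watch the force.

```bash
python3 -m handwheel '[0,0,-3,0,10, 0,0,-6,0,10, 0,0,-8,0,10, 0,0,-10,0,10, 0,0,-10,0,10]'; python3 -m handwheel '[0,0,-1,0,10, 0,0,-2,0,10, 0,0,-2,0,10]'; python3 -m handwheel '[0,0,-1,0,10, 0,0,-2,0,10, 0,0,-2,0,10]'
```

```text
time: 7.12
eef_pos: [0.5732, 0.2102, 0.1354]
tool_rot: [[-0.923, -0.0, 0.386], [-0.386, 0.0, -0.923], [0.0, -1.0, -0.0]]
wrist_force: [0.7, 1.2, 1.6]
width: 0.0218
time: 7.37
eef_pos: [0.5733, 0.2102, 0.1337]
tool_rot: [[-0.923, 0.0, 0.386], [-0.386, 0.0, -0.923], [-0.0, -1.0, -0.0]]
wrist_force: [0.7, -0.0, 2.1]
width: 0.0216
time: 7.62
eef_pos: [0.5733, 0.2102, 0.1316]
tool_rot: [[-0.923, 0.0, 0.386], [-0.386, 0.0, -0.923], [-0.0, -1.0, -0.0]]
wrist_force: [-0.3, 0.6, 2.9]
width: 0.0211
```

```bash
python3 -m handwheel '[0,0,-1,0,10, 0,0,-1,0,10]'; python3 -m handwheel '[0,0,-1,0,10, 0,0,-1,0,10]'
```

```text
time: 7.78
eef_pos: [0.5735, 0.2103, 0.1314]
tool_rot: [[-0.923, 0.001, 0.386], [-0.386, 0.0, -0.923], [-0.001, -1.0, 0.0]]
wrist_force: [-1.8, -0.4, 7.4]
width: 0.0215
time: 7.95
eef_pos: [0.5737, 0.2103, 0.1311]
tool_rot: [[-0.923, 0.002, 0.386], [-0.386, 0.001, -0.923], [-0.002, -1.0, 0.0]]
wrist_force: [-2.6, -0.2, 13.6]
width: 0.0217
```

The button has bottomed: force jumped from 2.9 to 7.4 N and then 13.6 N while the tool barely moved. I'll finish the half-second hold and then rise.

```bash
python3 -m handwheel '[0,0,0,0,10, 0,0,0,0,10, 0,0,0,0,10, 0,0,10,0,10, 0,0,25,0,10]'; python3 -m handwheel '[0,0,15,0,10, 0,0,30,0,10, 0,0,45,0,10, 0,0,52,0,10, 0,0,52,0,10]'
python3 -m handwheel '[0,-10,0,0,10, -2,-35,0,0,10, -4,-60,0,0,10, -6,-85,0,0,10, -8,-110,0,0,10]'; python3 -m handwheel '[-2,-25,0,0,10, -4,-50,0,0,10, -6,-75,0,0,10, -8,-100,0,0,10, -10,-125,0,0,10]'; python3 -m handwheel '[-2,-25,0,0,10, -5,-50,0,0,10, -6,-75,0,0,10, -7,-100,0,0,10, -7,-119,0,0,10]'; python3 -m handwheel '[0,0,0,0,10, 0,0,0,0,10, 0,0,0,0,10]'
python3 - <<'E'
from h import *
save('scene','s5.png');save('wrist','w5.png');s=env.observe();p=s['eef_pos'];print(p,s['width'])
for z in (-.0825,-.0215): print(proj('s5.png',p+[0,0,z]).round(1))
print('hole',proj('s5.png',[.5482,-.1437,.075]),proj('w5.png',[.5482,-.1437,.075]),proj('w5.png',[p[0],p[1],p[2]-.0215]))
i=cv2.imread('pics/s5.png')[200:380,190:340]; j=cv2.imread('pics/w5.png')[120:360,220:420]
cv2.imwrite('pics/c5.png',np.hstack([cv2.resize(i,(400,480)),cv2.resize(j,(400,480))]))
E
```

```text
time: 8.37
eef_pos: [0.5726, 0.21, 0.1539]
tool_rot: [[-0.923, -0.002, 0.386], [-0.386, -0.001, -0.923], [0.003, -1.0, -0.0]]
wrist_force: [1.1, 0.2, 0.1]
width: 0.0216
time: 8.78
eef_pos: [0.5739, 0.2104, 0.2092]
tool_rot: [[-0.923, 0.003, 0.386], [-0.386, 0.001, -0.923], [-0.003, -1.0, 0.0]]
wrist_force: [0.4, -0.7, -0.6]
width: 0.0214
time: 9.2
eef_pos: [0.5645, 0.0985, 0.2054]
tool_rot: [[-0.923, -0.002, 0.386], [-0.386, -0.0, -0.923], [0.002, -1.0, -0.0]]
wrist_force: [-0.1, 0.6, -2.0]
width: 0.0211
time: 9.62
eef_pos: [0.5544, -0.0266, 0.2055]
tool_rot: [[-0.923, -0.002, 0.385], [-0.385, 0.0, -0.923], [0.001, -1.0, -0.001]]
wrist_force: [0.3, -0.1, 0.2]
width: 0.0216
time: 10.03
eef_pos: [0.5472, -0.146, 0.2055]
tool_rot: [[-0.923, -0.002, 0.385], [-0.385, 0.0, -0.923], [0.001, -1.0, -0.001]]
wrist_force: [0.4, 1.0, -0.7]
width: 0.0218
time: 10.28
eef_pos: [0.5478, -0.1436, 0.2059]
tool_rot: [[-0.923, -0.001, 0.385], [-0.385, 0.001, -0.923], [0.001, -1.0, -0.001]]
wrist_force: [-0.5, 0.3, 0.1]
width: 0.0215
[ 0.54811068 -0.14314203  0.20631401] 0.021515941099445716
[253.2 279.8]
[247.9 255.9]
hole [256.51083    296.65164747] [322.52495309 226.77629994] [321.70249167 275.58305328]
```

View pics/c5.png

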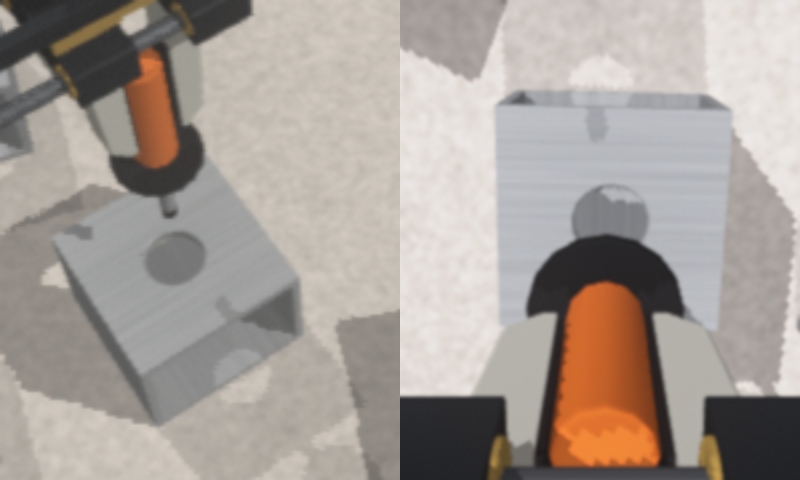

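The stylus is still upright in the grip, with the tip at (253.4,280.2) against a predicted (253.2,279.8). The hole is at (255.6,296.7), 1 px from my prediction. The fit has 12 mm of clearance, so I'll lower it.

```bash
python3 -m handwheel '[0,-1,-10,0,10, 0,-1,-25,0,10, 0,-1,-40,0,10, 0,-1,-55,0,10, 0,-1,-65,0,10]'; python3 -m handwheel '[0,0,-12,0,10, 0,0,-24,0,10, 0,0,-32,0,10, 0,0,-36,0,10, 0,0,-36,0,10]'; python3 -m handwheel '[0,0,-1,0,10, 0,0,-1,0,10]'; python3 -m handwheel '[0,0,-1,0,10, 0,0,-1,0,10]'
```

```text
time: 10.8
eef_pos: [0.5474, -0.1443, 0.1383]
tool_rot: [[-0.923, -0.003, 0.386], [-0.386, 0.001, -0.923], [0.002, -1.0, -0.002]]
wrist_force: [-0.7, 0.2, -0.9]
width: 0.0217
time: 11.22
eef_pos: [0.5479, -0.1447, 0.1046]
tool_rot: [[-0.923, -0.001, 0.386], [-0.386, 0.0, -0.923], [0.001, -1.0, -0.001]]
wrist_force: [-0.2, 0.2, 0.5]
width: 0.021
time: 11.38
eef_pos: [0.5485, -0.1449, 0.1052]
tool_rot: [[-0.923, 0.001, 0.386], [-0.386, -0.0, -0.923], [-0.001, -1.0, 0.001]]
wrist_force: [-0.9, 0.7, -0.2]
width: 0.0215
time: 11.55
eef_pos: [0.5484, -0.1449, 0.104]
tool_rot: [[-0.923, 0.001, 0.386], [-0.386, -0.0, -0.923], [-0.0, -1.0, 0.0]]
wrist_force: [-0.2, 0.0, -1.5]
width: 0.0214
```

```bash
python3 -m handwheel '[0,0,-1,0,10, 0,0,-1,0,10, 0,0,-1,0,10]'; python3 -m handwheel '[0,0,-0.5,0,10, 0,0,-0.5,0,10,0,0,-0.5,0,10]'
```

```text
time: 11.8
eef_pos: [0.5482, -0.1449, 0.1027]
tool_rot: [[-0.923, 0.0, 0.386], [-0.386, -0.0, -0.923], [-0.0, -1.0, 0.0]]
wrist_force: [0.8, -0.8, -0.5]
width: 0.0219
time: 12.05
eef_pos: [0.5483, -0.1449, 0.1025]
tool_rot: [[-0.923, 0.0, 0.386], [-0.386, -0.0, -0.923], [-0.0, -1.0, 0.0]]
wrist_force: [-1.4, 0.4, 4.1]
width: 0.0213
```

The guard touched at z 0.1025, the same height as at the grasp, and force rose to 4 N. I'll release and retreat straight up.

```bash
for k in 1 2; do python3 -m handwheel '[0,0,0,0,93, 0,0,0,0,93, 0,0,0,0,93, 0,0,0,0,93, 0,0,0,0,93]'; done; python3 -m handwheel '[0,0,0,0,93, 0,0,10,0,93, 0,0,25,0,93, 0,0,45,0,93, 0,0,65,0,93]'; python3 -m handwheel '[0,0,20,0,93, 0,0,40,0,93, 0,0,60,0,93, 0,0,70,0,93, 0,0,70,0,93]'
python3 - <<'E'
from h import *
save('scene','s6.png');save('wrist','w6.png')
print(proj('s6.png',[.5482,-.1445,.151]),proj('s6.png',[.5482,-.1445,.081]))
i=cv2.imread('pics/s6.png')[200:380,190:340]; j=cv2.imread('pics/w6.png')
cv2.imwrite('pics/c6.png',np.hstack([cv2.resize(i,(400,480)),cv2.resize(j[120:360,220:420],(400,480))]))
E
```

```text
time: 12.47
eef_pos: [0.5482, -0.1448, 0.102]
tool_rot: [[-0.923, -0.0, 0.386], [-0.386, 0.0, -0.923], [0.0, -1.0, -0.0]]
wrist_force: [-0.3, 0.3, 0.6]
width: 0.0503
time: 12.88
eef_pos: [0.5482, -0.1448, 0.1021]
tool_rot: [[-0.923, -0.0, 0.386], [-0.386, -0.0, -0.923], [0.0, -1.0, 0.0]]
wrist_force: [0.2, -0.0, 1.2]
width: 0.0837
time: 13.3
eef_pos: [0.5481, -0.1448, 0.1685]
tool_rot: [[-0.923, -0.0, 0.385], [-0.385, 0.0, -0.923], [0.0, -1.0, -0.0]]
wrist_force: [0.5, 0.5, 0.5]
width: 0.0928
time: 13.72
eef_pos: [0.5489, -0.145, 0.2401]
tool_rot: [[-0.923, 0.004, 0.386], [-0.386, -0.001, -0.923], [-0.003, -1.0, 0.002]]
wrist_force: [0.7, 0.1, 1.0]
width: 0.093
[249.94450838 269.88586549] [255.53472027 294.81793847]
```

View pics/c6.png

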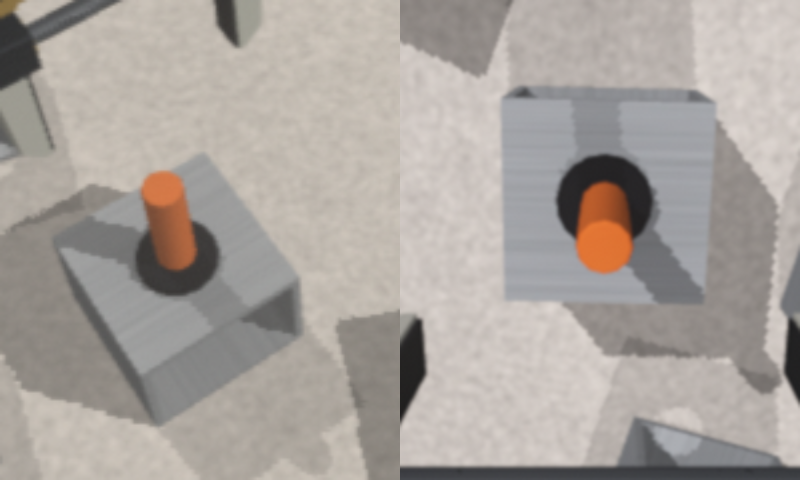

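The stylus stands upright with its guard flat and centred on the stand. In the scene picture the handle top is at (251,270.5), close to the predicted (250,270). The gripper is clear, so I'm handing in.

```bash
python3 -c "
from cell import env
s=env.observe();print(s['time'],s['wrist_force']);print(env.job_done())"
```

```text
13.8167 [ 0.02891562 -0.04902055 -0.04087132]
the job is handed in; nothing more can be done
None
```

The green zero button was pressed with the stylus tip, and the stylus is back upright in its stand. I handed the job in at 13.8 s of the 61 s allowed; no verdict is reported.

- **Press:** Force rose along the button's spring and then jumped to 13.6 N while the tool barely moved, which shows the button fully down. I held it there for about 0.5 s, timed from the force readings. I did not take a picture of the cap while it was down. The red button was never approached, and only the stylus tip came near the buttons.
- **Return:** The guard touched the stand at the same height as when I first gripped the stylus. After release, the scene and wrist pictures showed it upright, with the guard flat and centred over the hole. The gripper was open and well above it, with wrist force near zero.
- **Disagreements:** The top and scene cameras first differed by about 5 mm on the green button's position. A close wrist view settled it, near the top camera's value. No check failed.

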